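# Close and take out the reagent cassette

## Robot

A 6-joint arm with a two-finger parallel gripper is mounted at the origin on a cart in front of the work surface, level with it; the furniture and walls round the work are solid. World frame = base frame: x ahead of the robot, y to its left, z up, the work surface at z = 0. Lengths are in mm, angles in rad, forces in N, time in s.
With the tool pointing down it reaches from about 350 to 775 mm from the base axis. Payload 7.3 kg.
Tool frame: the origin (TCP) lies at the very end of the fingers, on their centre line; the grasp point (between the pads) lies bot.grip_point_offset behind it (bot.grip_point_offset is the distance from the TCP to the grasp point, in mm); z points along the fingers, y is the line along which they close (so a half turn about z gives the same grasp; the last joint's range is limited). The gripper opens to 92 mm and grips with 3 to 60 N. Pads are 19 mm wide; open, the fingers measure 130 mm over their backs; the gripper's body (75 mm by 190 mm) begins 47 mm behind the grasp point.
Start: joints at [1.048, 0.342, 1.524, -0, 1.275, -0.146], TCP at [193.159, 488.195, 226.741] pointing down, gripper open.
Joint ranges: [-2.53, 2.53], [-0.77, 2.02], [0.04, 2.7], [-1, 4.14], [0.28, 2.66], [-3.11, 3.11]. Speed limits (rad/s): [2.57, 2.57, 3.14, 3.14, 3.14, 3.14].

## Interface

Orientations are given as [roll, pitch, yaw] about the fixed x, y, z axes, in that order (R = Rz(yaw) Ry(pitch) Rx(roll)).
In Python, from plant import bot gives the robot as it stands. The module is installed in compiled form; this text tells all that it offers.
- The arm moves only by the tool carry_out, never from a script. Its argument "plan" is a list of rows, each an object of numbers: "tx", "ty", "tz": the shift along the world's x, y, z in mm; "rx", "ry", "rz": the turn, a rotation vector about the world's x, y, z in rad. A call has 1 to 12 rows; each row shifts and turns the commanded pose from where the row before left it; what a row does not reach is not made up. A row lasts 1/10 s, in which the tool goes at most 50 mm and 8.59 degrees, less where a joint would pass 70% of its speed; a pose out of reach is approached as far as the arm can. A call with a gripper value outside its range is refused whole. "gripper" is the closure, from 0 (fully open) to 1 (shut), set as the call begins (left out, the last holds). The fingers move at their own pace and stop on an object; the grip force is fixed at half the most. Time passes only in rows, so rows that do not move let the fingers close. It gives the time, the measured TCP pose, the force, the opening and the grip force at its end, in the units of the state.
- bot.get_obs(): the state, without advancing time (a new reading comes with each control period).
- bot.capture(name): name is "scene" or "top"; returns the picture (384x512x3 uint8, red, green, blue); there is no depth.
- bot.camera_model(name): a dict with "camera_matrix" (3x3 intrinsics, pixels), "R" (3x3) and "t" (3): a world point X has camera coordinates R X + t. Camera axes: x right, y down, z forward; pixel columns grow to the right and rows downward; lengths in mm; the calibration is good to about 2 mm. A picture is of the moment at which its call begins. camera_model takes no time and is no camera call.
- bot.close_job(): hands the job in; it is judged then, once.
The state is a dict: "time": time; "joint_positions": joint angles; "dq": joint speeds; "tau": joint torques, N m; "tool_pos": TCP position; "tcp_rot": TCP orientation; "contact_force": force on the tool from outside, world axes, zero at the start; "moment": the same for the moment, N m; "grip_width": finger opening in mm; "finger_force": force on a finger pad.
Only numpy, scipy, OpenCV 4.12 (cv2) and the standard library are available. Lean on these libraries where they do the work, as an engineer would, in place of code of your own. Each camera call takes 0.05 s, during which the arm holds its last target. There are 200 camera calls.

## Task

The reagent cassette with the screw cap is due to come out of the two-bay dock, and its cap has been left loose: first, with the cassette still seated in its bay, screw the cap fully shut (clockwise from above). Then pinch the cassette's two side catches together, lift it straight up until its underside is well clear above the dock, and finish while holding it there, level and still, with both catches squeezed and nothing else carrying it. Do not tip it, and leave the flat-topped cassette latched in its bay and the things around the dock where they are.

Things in the scene. Friction and masses are not known exactly. Their poses are not given: they have to be found in the camera images.
- dock: fixed grey two-bay dock, white pump housing (68 mm high, x = 71 to 123 mm) across its back; origin under its middle on the counter, x towards the housing, z up. Base plate 172 x 222 mm, 12 mm thick. Bays' middles at y = +60 and -60 mm, 126 x 53 mm inside; side walls 5 mm thick, 62 mm high (end walls 44); in each side wall's middle a window under a lip for the cassette's barb
- capped_cassette: white reagent cassette with a round grey screw cap, loose, in either bay; 124 (x) x 51 (y) mm, 0.24 to 0.43 kg. Origin mid-underside, axes parallel to the dock's; seated = origin 12 mm above the dock's. Cap axis at x = -42, y = 0; tank top z = 70 mm there, 66 mm at the other end. A catch on each side (+y left, -y right) at x = 0, within 8 mm of the centre of mass
- cap_top (a point): centre of the screw cap's top. Cap 34 mm in diameter, ribbed, 24 mm high; shut, its top is 101 mm above the cassette's underside (113 mm above the counter). Grip it from above across any diameter; with fingertips no more than 15 mm below its top they turn clear of the catches, whose tops are 84 mm above the underside
- cap (a joint): turn of the screw cap on its thread, rad: 0 = fully shut against a hard stop, grows as it is unscrewed (anticlockwise seen from above); starts 0.7 to 1.25 open, at most 1.6. It rises 1 mm a radian; friction torque about 0.04 N m
- catch_left (a joint): catch on the capped cassette's +y side, rad: 0 = sprung out (hooked under the dock's lip), 0.105 = pressed fully in against its stop; free of the lip from about 0.08. It pivots near the tank's bottom; pressing its pad fully in takes about 6 N
- catch_right (a joint): the same catch on the -y side
- pad_left (a point): middle of the left catch's outer pad face (28 mm wide, 28 mm high, ribbed), 70 mm above the cassette's underside. Pads span 56 to 84 mm above the underside, the dock's side walls reach 50 mm. Width over both pads: free 62 mm at the top edge, 59 at the middle; 46 when fully pressed, faces then upright. Pinch along the cassette's y from above, fingertips just above the walls
- pad_right (a point): the same point on the right catch (-y)
- flat_cassette: the neighbour: same white tank and catches but a flat sealed top without neck or cap, 66 mm high (catches to 84 mm); latched in the other bay, to be left alone. Origin in the middle of its underside
- timer: bystander: small white timer, 62 x 68 x 20 mm, origin under its middle
- sample_cup: bystander: lidded sample cup, 58 mm in diameter, 70 mm high, origin under its middle
- tally_counter: bystander: small round tally counter, 51 x 50 x 21 mm, origin under its middle, at the counter's front left. Beyond it stands the fixed bench centrifuge (x from 0.38 to 0.82 m, y from 0.46 to 0.85 m, 0.34 m high): an arm that starts beside it must rise and come clear of it first
Mind the look-alikes: they are no part of the job. What is shaped like the capped_cassette but green or yellow is not meant.

How it is judged:
By the outcome, as a careful person would: the job done as asked, in the order asked, and still so for the second after the job is handed in, while the arm keeps its last pose, push and grip.
It also fails if it takes over 45 s, if anything falls off the work surface, if the arm or the gripper's body presses on something with over 40 N, if the wrist force passes 120 N, or if a joint passes its speed limit or range.

## Working session

There is one attempt and no reset: what is moved stays moved. The work goes in short steps, Python scripts to look and compute and a tool call to move; the robot and the scene stay as the last step left them, time stands still between calls to the robot, and variables do not carry over. Pictures are saved under pics/ and viewed, at most 10 in all, crops included, and the job is handed in when it is done.

Besides the shell and the picture viewer there is one more tool, called after "Emit:" as name([rows], argument=value, ...), one row to a line, values as JSON. carry_out: Moves the arm, as the interface text tells. Its arguments: {"type":"object","properties":{"plan":{"type":"array"},"gripper":{"type":"number"}},"required":["plan"]}

```bash
mkdir -p pics
python3 - <<'E'
from plant import bot
import cv2
for n in("scene","top"):
    cv2.imwrite(f"pics/{n}0.png",cv2.cvtColor(bot.capture(n),cv2.COLOR_RGB2BGR))
    m=bot.camera_model(n);print(n,m["camera_matrix"],m["R"],m["t"])
print(bot.get_obs(),bot.grip_point_offset)
E
```

```text
scene [[367.57849469   0.         255.69863823]
 [  0.         367.57849469 193.34405315]
 [  0.           0.           1.        ]] [[-0.9988499   0.04608191  0.01324131]
 [ 0.02935123  0.8060554  -0.59111183]
 [-0.03791279 -0.59004335 -0.80648092]] [ 497.37942403   30.51432837 1091.97351004]
top [[431.70169603   0.         253.93619847]
 [  0.         431.70169603 188.45422779]
 [  0.           0.           1.        ]] [[ 0.01546422 -0.99984815  0.00803326]
 [-0.99098846 -0.0163953  -0.13294007]
 [ 0.13305159 -0.00590505 -0.99109152]] [  -8.23268771  502.17045276 1399.30076049]
{'time': 0.1, 'joint_positions': array([ 1.04800799e+00,  3.42647422e-01,  1.52488620e+00,  4.36974893e-06,
        1.27540902e+00, -1.46017443e-01]), 'dq': array([-0.00085866, -0.00047623, -0.00229065, -0.00180249, -0.00046738,
       -0.00062821]), 'tau': array([ 1.62463002e-03, -4.32000089e+01, -2.44697160e+01,  7.19416095e-02,
        5.25989919e-02, -1.07857122e-05]), 'tool_pos': array([192.96803548, 487.87437779, 226.1297022 ]), 'tcp_rot': array([-3.14025765e+00, -2.00555210e-04,  2.76482035e+00]), 'contact_force': array([ 0.42606779, -0.59649941, -1.38304415]), 'moment': array([ 0.06252569, -0.00462326, -0.01060642]), 'finger_force': 0.0, 'grip_width': 91.72548916889188} 18.8
```

View pics/scene0.png

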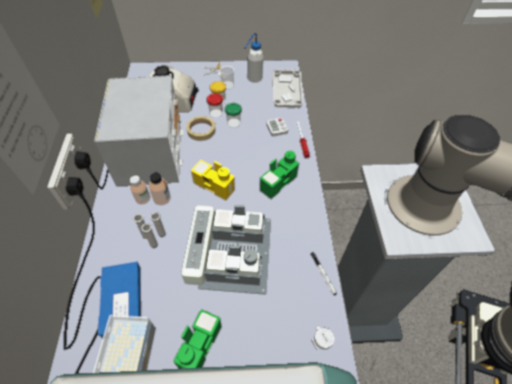

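View pics/top0.png

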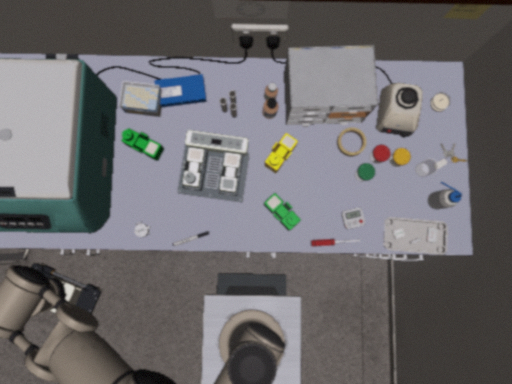

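The dock sits at about (213,165) in the top view and (232,248) in the scene view. The housing is on the far side, and the capped cassette looks to be the left one. I'll enlarge both crops.

Run:
```python
import cv2,numpy as np
a=cv2.imread("pics/top0.png")[125:205,170:260]
b=cv2.imread("pics/scene0.png")[195:300,175:280]
a=cv2.resize(a,(400,int(400*80/90)),interpolation=cv2.INTER_CUBIC);b=cv2.resize(b,(400,400),interpolation=cv2.INTER_CUBIC)
c=np.zeros((400,800,3),np.uint8);c[:a.shape[0],:400]=a;c[:,400:]=b
cv2.imwrite("pics/crop0.png",c)
```

```text
(no output)
```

View pics/crop0.png

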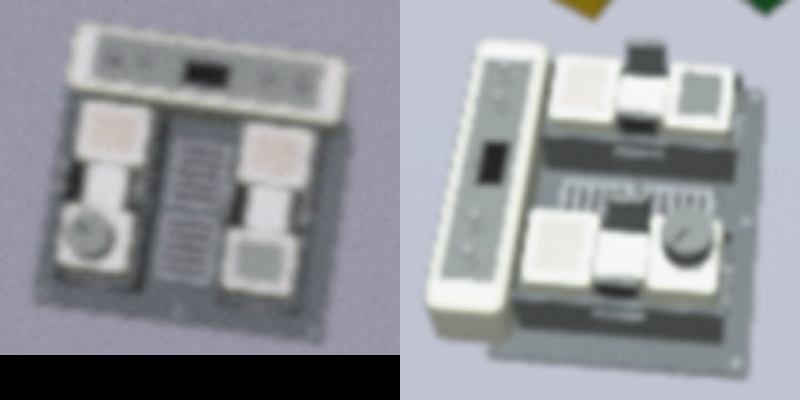

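The crop shows the capped cassette in the +y bay. Its cap centre is near (190,177) in the top view and (250.5,255) in the scene view. Next I'll measure the cap, the dock yaw and the cassette.

```bash
cat > h.py <<'E'
import cv2,numpy as np
from plant import bot
def ray(n,uv,z):
    m=bot.camera_model(n);R,t=m["R"],m["t"]
    c=-R.T@t;d=R.T@np.linalg.inv(m["camera_matrix"])@[uv[0],uv[1],1]
    return c+d*(z-c[2])/d[2]
def proj(n,X):
    m=bot.camera_model(n);p=m["camera_matrix"]@(m["R"]@X+m["t"]);return p[:2]/p[2]
def tri(a,b):
    A=[];B=[]
    for n,uv in(("top",a),("scene",b)):
        m=bot.camera_model(n);P=m["camera_matrix"]@np.c_[m["R"],m["t"]]
        for i in(0,1): r=uv[i]*P[2]-P[i];A.append(r[:3]/1000);B.append(-r[3]/1000)
    return np.linalg.lstsq(np.array(A),np.array(B),rcond=None)[0]
E
python3 - <<'E'
from h import *
im={n:cv2.imread(f"pics/{n}0.png") for n in("top","scene")}
print("cap",ray("top",(190.2,177.2),114),ray("scene",(250.6,255.4),114),tri((190.2,177.2),(250.6,255.4)))
# white regions
for n,(x0,y0,x1,y1) in dict(top=(170,125,260,205),scene=(175,195,280,300)).items():
    c=cv2.resize(im[n][y0:y1,x0:x1],None,fx=4,fy=4,interpolation=cv2.INTER_CUBIC)
    hsv=cv2.cvtColor(c,cv2.COLOR_BGR2HSV);print(n,np.percentile(hsv[...,2],[50,90,98]))
    m=((hsv[...,2]>190)&((hsv[...,0]<60)|(hsv[...,1]<12))).astype(np.uint8)*255
    for k in sorted(cv2.findContours(m,0,2)[0],key=cv2.contourArea)[::-1][:8]:
        if cv2.contourArea(k)<300:break
        (cx,cy),(w,h),a=cv2.minAreaRect(k);bp=cv2.boxPoints(((cx,cy),(w,h),a))/4+[x0,y0]
        print(cv2.contourArea(k),np.round([cx/4+x0,cy/4+y0,w/4,h/4,a],1),"z68",[np.round(ray(n,p,68)[:2]) for p in bp])
    g=cv2.medianBlur(cv2.cvtColor(c,cv2.COLOR_BGR2GRAY),5)
    r=cv2.HoughCircles(g,cv2.HOUGH_GRADIENT,1,40,param1=80,param2=14,minRadius=17,maxRadius=32)
    print("circ",None if r is None else np.round(r[0]/4+[x0,y0,0],1)[:5])
E
```

```text
cap [523.76174877 200.83770099 114.        ] [520.91370724 206.5637605  114.        ] [523.12250952 202.28266611 107.02506245]
top [164. 190. 210.]
4292.5 [193.4 166.7  14.   36.3   9.6] z68 [array([510., 229.]), array([629., 213.]), array([622., 168.]), array([503., 184.])]
4125.5 [230.5 168.8  13.9  30.1   9.2] z68 [array([515., 106.]), array([614.,  93.]), array([607.,  48.]), array([509.,  62.])]
877.5 [188.9 137.5  13.5   6.5  88.8] z68 [array([685., 228.]), array([686., 207.]), array([641., 205.]), array([640., 226.])]
835.5 [243.9 145.8   7.1  14.5  27.1] z68 [array([622.,  56.]), array([665.,  35.]), array([655.,  14.]), array([611.,  35.])]
circ [[189.4 179.9   7. ]
 [215.9 141.4   4.6]]
scene [208. 235. 246.]
22931.5 [197.7 240.8  21.2  73.9  10.9] z68 [array([689., 229.]), array([667.,  19.]), array([610.,  34.]), array([639., 241.])]
11137.5 [238.4 219.1  48.   17.6   4.3] z68 [array([613.,  95.]), array([610.,  40.]), array([482.,  57.]), array([488., 111.])]
10958.5 [233.  260.6  51.5  20.2   3.4] z68 [array([627., 216.]), array([626., 162.]), array([498., 175.]), array([504., 229.])]
circ [[249.6 257.4   7.8]
 [234.4 248.9   6.7]
 [240.4 213.4   6.9]
 [198.9 235.4   6.7]
 [253.4 220.9   5.8]]
```

Emit:
carry_out([
  {"tz":40},
  {"tx":25,"ty":-40},
  {"tx":25,"ty":-40},
  {"tx":25,"ty":-40},
  {"tx":25,"ty":-40},
  {"tx":33,"ty":-18,"rz":0.1},
  {"tx":33,"ty":-18,"rz":0.1},
  {"tx":33,"ty":-18,"rz":0.1},
  {"tx":33,"ty":-18,"rz":0.1},
  {"tx":33,"ty":-18,"rz":0.1},
  {"tx":33,"ty":-18,"rz":0.1},
  {"tx":33,"ty":-18},
], gripper=0)

```text
invalid input at $.plan[0]: expected keys tx, ty, tz, rx, ry, rz
```

Emit:
carry_out([
  {"tx":0,"ty":0,"tz":40,"rx":0,"ry":0,"rz":0},
  {"tx":25,"ty":-40,"tz":0,"rx":0,"ry":0,"rz":0},
  {"tx":25,"ty":-40,"tz":0,"rx":0,"ry":0,"rz":0},
  {"tx":25,"ty":-40,"tz":0,"rx":0,"ry":0,"rz":0},
  {"tx":25,"ty":-40,"tz":0,"rx":0,"ry":0,"rz":0},
  {"tx":33,"ty":-18,"tz":0,"rx":0,"ry":0,"rz":0.1},
  {"tx":33,"ty":-18,"tz":0,"rx":0,"ry":0,"rz":0.1},
  {"tx":33,"ty":-18,"tz":0,"rx":0,"ry":0,"rz":0.1},
  {"tx":33,"ty":-18,"tz":0,"rx":0,"ry":0,"rz":0.1},
  {"tx":33,"ty":-18,"tz":0,"rx":0,"ry":0,"rz":0.1},
  {"tx":33,"ty":-18,"tz":0,"rx":0,"ry":0,"rz":0.1},
  {"tx":33,"ty":-18,"tz":0,"rx":0,"ry":0,"rz":0},
], gripper=0)

```text
time: 1.3
tool_pos: [525.2, 201.2, 266.3]
tcp_rot: [3.141, -0.001, -2.916]
contact_force: [-0.3, 0.1, 1.2]
grip_width: 92.0
finger_force: 0.0
```

Emit:
carry_out([
  {"tx":-1.5,"ty":1.5,"tz":-40,"rx":0,"ry":0,"rz":0},
  {"tx":0,"ty":0,"tz":-40,"rx":0,"ry":0,"rz":0},
  {"tx":0,"ty":0,"tz":-40,"rx":0,"ry":0,"rz":0},
  {"tx":0,"ty":0,"tz":-20,"rx":0,"ry":0,"rz":0},
  {"tx":0,"ty":0,"tz":-15,"rx":0,"ry":0,"rz":0},
  {"tx":0,"ty":0,"tz":-8,"rx":0,"ry":0,"rz":0},
  {"tx":0,"ty":0,"tz":0,"rx":0,"ry":0,"rz":0},
  {"tx":0,"ty":0,"tz":0,"rx":0,"ry":0,"rz":0},
], gripper=0)

```text
time: 2.1
tool_pos: [523.0, 203.8, 104.3]
tcp_rot: [3.141, 0.001, -2.918]
contact_force: [-0.3, 0.2, 0.1]
grip_width: 91.8
finger_force: 0.0
```

Run:
```python
from h import *
c=cv2.cvtColor(bot.capture("scene"),cv2.COLOR_RGB2BGR)[175:305,165:295]
cv2.imwrite("pics/s1.png",cv2.resize(c,(590,590),interpolation=cv2.INTER_CUBIC))
o=bot.get_obs();print(o["tool_pos"],o["contact_force"],(proj("scene",o["tool_pos"])-[165,175])*590/130)
```

```text
[523.24118576 203.85079811 104.65423024] [ 0.63058114 -0.27457136 -0.10468328] [383.78436063 368.50418291]
```

View pics/s1.png

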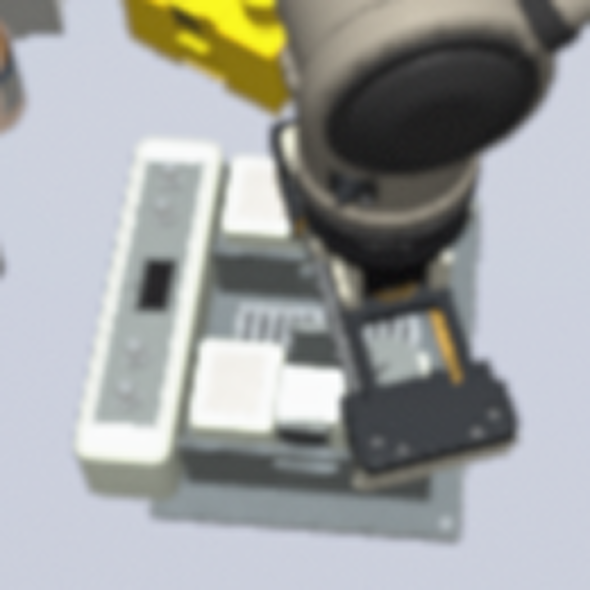

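The gripper straddles the cap (hidden behind the finger body) and touches nothing. Now I'll go down 3 mm and close.

Emit:
carry_out([
  {"tx":0,"ty":0,"tz":-3,"rx":0,"ry":0,"rz":0},
  {"tx":0,"ty":0,"tz":0,"rx":0,"ry":0,"rz":0},
  {"tx":0,"ty":0,"tz":0,"rx":0,"ry":0,"rz":0},
], gripper=0)

```text
time: 2.45
tool_pos: [522.8, 203.7, 101.0]
tcp_rot: [3.141, 0.001, -2.918]
contact_force: [-0.0, 0.5, 0.5]
grip_width: 92.0
finger_force: 0.0
```

Emit:
carry_out([
  {"tx":0,"ty":0,"tz":0,"rx":0,"ry":0,"rz":0},
  {"tx":0,"ty":0,"tz":0,"rx":0,"ry":0,"rz":0},
  {"tx":0,"ty":0,"tz":0,"rx":0,"ry":0,"rz":0},
  {"tx":0,"ty":0,"tz":0,"rx":0,"ry":0,"rz":0},
  {"tx":0,"ty":0,"tz":0,"rx":0,"ry":0,"rz":0},
  {"tx":0,"ty":0,"tz":0,"rx":0,"ry":0,"rz":0},
  {"tx":0,"ty":0,"tz":0,"rx":0,"ry":0,"rz":0},
  {"tx":0,"ty":0,"tz":0,"rx":0,"ry":0,"rz":0},
], gripper=1)

```text
time: 3.25
tool_pos: [522.6, 203.7, 100.7]
tcp_rot: [3.141, -0.0, -2.918]
contact_force: [0.4, -0.1, 0.1]
grip_width: 32.7
finger_force: 30.2
```

```bash
python3 -c "
from h import *
o=bot.get_obs();print(o['tool_pos'],o['contact_force'],o['moment'],o['grip_width'],o['finger_force'],o['time'])"
```

```text
[522.62116224 203.71567806 100.70841201] [ 0.38388524 -0.10555704  0.05314632] [0.16458243 0.04625524 0.06326358] 32.7254200301692 30.233845710754395 3.25
```

Gripped at about 33 mm with no side force. Now I'll turn it clockwise in stages.

Emit:
carry_out([
  {"tx":0,"ty":0,"tz":-0.1,"rx":0,"ry":0,"rz":-0.1},
  {"tx":0,"ty":0,"tz":-0.1,"rx":0,"ry":0,"rz":-0.1},
  {"tx":0,"ty":0,"tz":-0.1,"rx":0,"ry":0,"rz":-0.1},
  {"tx":0,"ty":0,"tz":-0.1,"rx":0,"ry":0,"rz":-0.1},
  {"tx":0,"ty":0,"tz":-0.1,"rx":0,"ry":0,"rz":-0.1},
  {"tx":0,"ty":0,"tz":-0.1,"rx":0,"ry":0,"rz":-0.1},
])

```text
time: 3.85
tool_pos: [522.7, 203.6, 100.1]
tcp_rot: [-3.141, 0.0, 2.761]
contact_force: [0.2, -0.1, 0.2]
grip_width: 32.4
finger_force: 30.0
```

```bash
python3 -c "
from h import *
o=bot.get_obs();print(o['tool_pos'],o['tcp_rot'],o['contact_force'],o['moment'],o['grip_width'],o['time'])"
```

```text
[522.65229436 203.58234649 100.11488815] [-3.14144319e+00  3.24395591e-05  2.76081739e+00] [ 0.22611156 -0.14063347  0.22641352] [-0.06362277  0.03579399  0.05646492] 32.43811014301342 3.85
```

Emit:
carry_out([
  {"tx":0,"ty":0,"tz":-0.1,"rx":0,"ry":0,"rz":-0.07},
  {"tx":0,"ty":0,"tz":-0.1,"rx":0,"ry":0,"rz":-0.07},
  {"tx":0,"ty":0,"tz":0,"rx":0,"ry":0,"rz":-0.06},
])

```text
time: 4.15
tool_pos: [522.6, 203.6, 99.9]
tcp_rot: [-3.141, 0.0, 2.562]
contact_force: [-0.8, -0.2, -0.2]
grip_width: 32.8
finger_force: 30.0
```

```bash
cat > s.py <<'E'
from h import *
o=bot.get_obs();print(o['tool_pos'],o['tcp_rot'],o['contact_force'],o['moment'],o['grip_width'],o['time'])
E
python3 s.py
```

```text
[522.60107246 203.55183102  99.93559319] [-3.14133682e+00  2.35451287e-05  2.56215572e+00] [-0.79272047 -0.17891414 -0.19570882] [-0.12875142  0.03188579 -0.01496969] 32.84692003211334 4.15
```

Emit:
carry_out([
  {"tx":0,"ty":0,"tz":-0.1,"rx":0,"ry":0,"rz":-0.05},
  {"tx":0,"ty":0,"tz":0,"rx":0,"ry":0,"rz":-0.05},
])

```text
time: 4.35
tool_pos: [522.5, 203.5, 99.8]
tcp_rot: [-3.141, -0.0, 2.463]
contact_force: [0.0, 0.6, -0.0]
grip_width: 32.6
finger_force: 30.0
```

```bash
python3 s.py
```

```text
[522.53756756 203.52280143  99.81101825] [-3.14121211e+00 -1.18928129e-06  2.46286964e+00] [ 0.04173818  0.55472159 -0.04057093] [-0.14808426  0.06714257  0.0724168 ] 32.61019080069244 4.35
```

Emit:
carry_out([
  {"tx":0,"ty":0,"tz":-0.1,"rx":0,"ry":0,"rz":-0.05},
  {"tx":0,"ty":0,"tz":0,"rx":0,"ry":0,"rz":-0.05},
  {"tx":0,"ty":0,"tz":0,"rx":0,"ry":0,"rz":0},
])

```text
time: 4.65
tool_pos: [522.7, 203.8, 99.8]
tcp_rot: [3.141, 0.0, 2.365]
contact_force: [0.2, 0.4, -0.1]
grip_width: 32.7
finger_force: 30.0
```

```bash
python3 s.py
```

```text
[522.72907426 203.80980292  99.81101331] [3.14125063e+00 9.79571868e-05 2.36456756e+00] [ 0.19952065  0.4028486  -0.09479884] [ 0.02824325 -0.07963951  0.04441861] 32.74577743658002 4.65
```

Emit:
carry_out([
  {"tx":0,"ty":0,"tz":-0.1,"rx":0,"ry":0,"rz":-0.05},
  {"tx":0,"ty":0,"tz":0,"rx":0,"ry":0,"rz":-0.05},
  {"tx":0,"ty":0,"tz":0,"rx":0,"ry":0,"rz":0},
])

```text
time: 4.95
tool_pos: [522.8, 203.7, 99.8]
tcp_rot: [3.141, 0.0, 2.266]
contact_force: [0.8, 0.3, 0.8]
grip_width: 32.5
finger_force: 30.0
```

```bash
python3 s.py
```

```text
[522.7772941  203.73327592  99.78717435] [3.14125724e+00 3.25087505e-04 2.26621513e+00] [0.84397244 0.28867939 0.77285142] [-0.02593541 -0.00312949  0.39330165] 32.48667073266109 4.95
```

Emit:
carry_out([
  {"tx":0,"ty":0,"tz":0,"rx":0,"ry":0,"rz":-0.04},
  {"tx":0,"ty":0,"tz":0,"rx":0,"ry":0,"rz":0},
  {"tx":0,"ty":0,"tz":0,"rx":0,"ry":0,"rz":0},
])

```text
time: 5.25
tool_pos: [522.8, 203.7, 99.8]
tcp_rot: [3.141, 0.0, 2.226]
contact_force: [0.3, -0.9, 1.3]
grip_width: 32.8
finger_force: 30.0
```

```bash
python3 s.py
```

```text
[522.77764853 203.65674694  99.77266716] [3.14118772e+00 5.64090279e-05 2.22641234e+00] [ 0.30625464 -0.94288941  1.28578622] [-0.09981123 -0.07712013 -0.00759368] 32.832311726731824 5.25
```

The moment dropped back, so either the grip slipped or that reading was noise. I'll turn a bit further.

Emit:
carry_out([
  {"tx":0,"ty":0,"tz":0,"rx":0,"ry":0,"rz":-0.05},
  {"tx":0,"ty":0,"tz":0,"rx":0,"ry":0,"rz":-0.05},
])

```text
time: 5.45
tool_pos: [522.8, 203.6, 99.8]
tcp_rot: [3.141, 0.0, 2.125]
contact_force: [0.5, -0.3, 2.0]
grip_width: 32.3
finger_force: 30.0
```

```bash
python3 s.py
```

```text
[522.76785467 203.59935074  99.75849868] [3.14136102e+00 3.19758381e-04 2.12490382e+00] [ 0.49839211 -0.33174986  2.03698327] [-0.16101976 -0.01376462  0.17343584] 32.32084208432908 5.45
```

Emit:
carry_out([
  {"tx":0,"ty":0,"tz":0,"rx":0,"ry":0,"rz":0},
])

```text
time: 5.55
tool_pos: [522.8, 203.6, 99.7]
tcp_rot: [3.141, 0.0, 2.126]
contact_force: [0.5, 0.2, 2.2]
grip_width: 32.6
finger_force: 30.0
```

```bash
python3 s.py
```

```text
[522.76248932 203.56566122  99.74431601] [3.14138429e+00 2.68134430e-04 2.12578273e+00] [0.52312973 0.19853156 2.22926777] [-0.17426384 -0.01492695  0.03645177] 32.630145658407 5.55
```

Emit:
carry_out([
  {"tx":0,"ty":0,"tz":0,"rx":0,"ry":0,"rz":-0.05},
  {"tx":0,"ty":0,"tz":0,"rx":0,"ry":0,"rz":-0.05},
])

```text
time: 5.75
tool_pos: [522.7, 203.6, 99.7]
tcp_rot: [3.142, 0.0, 2.026]
contact_force: [-0.2, -1.0, 2.0]
grip_width: 33.0
finger_force: 30.0
```

```bash
python3 s.py
```

```text
[522.68604111 203.5698664   99.72756221] [3.14154011e+00 2.73469544e-04 2.02566754e+00] [-0.23732662 -1.01430554  2.02099849] [-0.1115792   0.03196675  0.32667852] 32.97075013551123 5.75
```

The cap has turned 1.34 rad, more than the largest possible opening. It resists during each step and no longer descends, so it's shut. Now I'll open, rise and turn to align over the catches.

Emit:
carry_out([
  {"tx":0,"ty":0,"tz":0,"rx":0,"ry":0,"rz":0},
  {"tx":0,"ty":0,"tz":0,"rx":0,"ry":0,"rz":0},
  {"tx":0,"ty":0,"tz":0,"rx":0,"ry":0,"rz":0},
  {"tx":0,"ty":0,"tz":0,"rx":0,"ry":0,"rz":0},
  {"tx":0,"ty":0,"tz":0,"rx":0,"ry":0,"rz":0},
  {"tx":0,"ty":0,"tz":20,"rx":0,"ry":0,"rz":0},
  {"tx":0,"ty":0,"tz":40,"rx":0,"ry":0,"rz":0},
  {"tx":0,"ty":0,"tz":40,"rx":0,"ry":0,"rz":0.12},
  {"tx":0,"ty":0,"tz":40,"rx":0,"ry":0,"rz":0.12},
  {"tx":0,"ty":0,"tz":40,"rx":0,"ry":0,"rz":0.12},
  {"tx":0,"ty":0,"tz":40,"rx":0,"ry":0,"rz":0.12},
], gripper=0)

```text
time: 6.85
tool_pos: [522.3, 203.6, 321.4]
tcp_rot: [3.141, 0.0, 2.51]
contact_force: [0.6, 0.6, 0.0]
grip_width: 91.7
finger_force: 0.0
```

Emit:
carry_out([
  {"tx":-40,"ty":20,"tz":0,"rx":0,"ry":0,"rz":0.12},
  {"tx":-40,"ty":20,"tz":0,"rx":0,"ry":0,"rz":0.12},
  {"tx":-40,"ty":20,"tz":0,"rx":0,"ry":0,"rz":0.12},
  {"tx":0,"ty":0,"tz":0,"rx":0,"ry":0,"rz":0.12},
])

```text
time: 7.25
tool_pos: [398.5, 265.5, 320.5]
tcp_rot: [3.14, -0.001, 2.994]
contact_force: [1.0, -0.4, -0.1]
grip_width: 92.0
finger_force: 0.0
```

```bash
python3 s.py
python3 - <<'E'
from h import *
P=[]
for n,(x0,y0,x1,y1) in dict(top=(170,125,260,205),scene=(165,175,295,305)).items():
    c=cv2.cvtColor(bot.capture(n),cv2.COLOR_RGB2BGR)[y0:y1,x0:x1]
    c=cv2.resize(c,(400,400*(y1-y0)//(x1-x0)),interpolation=cv2.INTER_CUBIC);s=400/(x1-x0)
    # expected points: cassette pads free & centre
    a=-.133;C=np.array([564.3,198,0]);ex=np.array([np.cos(a),np.sin(a),0]);ey=np.array([-ex[1],ex[0],0])
    for q in((-42,0,113),(0,31,96),(0,-31,96),(62,25.5,78),(62,-25.5,78),(-62,25.5,82),(-62,-25.5,82)):
        p=(proj(n,C+q[0]*ex+q[1]*ey+[0,0,q[2]])-[x0,y0]+.5)*s
        cv2.circle(c,tuple(int(v) for v in p),2,(0,0,255),-1)
    k=np.zeros((400,400,3),np.uint8);k[:c.shape[0]]=c;P.append(k)
cv2.imwrite("pics/c2.png",np.hstack(P))
E
```

```text
[398.5379575  265.45146449 320.45773611] [ 3.14034694e+00 -8.59146068e-04  2.99405010e+00] [ 0.98660256 -0.41704263 -0.07971747] [-0.07773721  0.01075214  0.01013114] 91.95926869950871 7.25
```

View pics/c2.png

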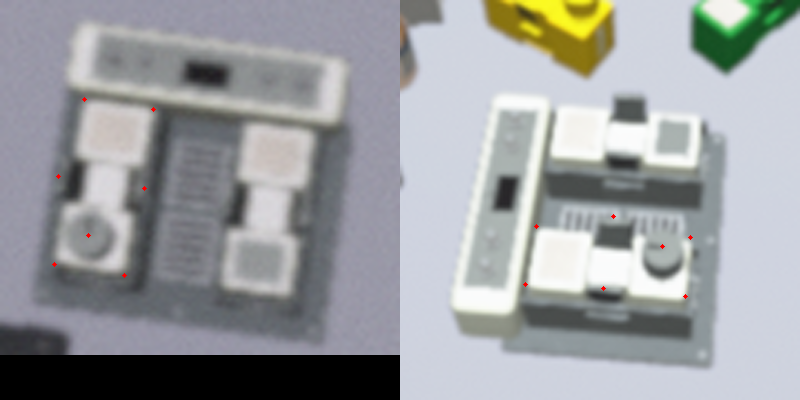

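The overlay is within a few mm, but the yaw looks about 1–2° off. I'll refine it from matching points on the two cassettes.

Run:
```python
from h import *
T=lambda u,v:(u/(400/90)+170-.4,v/(400/90)+125-.4)
S=lambda u,v:((u-400)/(400/130)+165-.4,v/(400/130)+175-.4)
def pr(n,name,a,b,z):
    A,B=ray(n,a,z),ray(n,b,z);d=A-B;print(n,name,np.round(A[:2],1),np.round(B[:2],1),"len %.1f yaw %.2f"%(np.hypot(*d[:2]),np.degrees(np.arctan2(-d[0],d[1]))))
pr("top","label",T(115,132),T(276,157),78)
pr("top","midblock",T(106,186),T(265,209),78)
pr("top","baseedge",T(38,302),T(322,342),12)
pr("top","houseback",T(85,22),T(347,62),68)
pr("scene","label",S(560,260),S(578,133),78)
pr("scene","midblock",S(609,270),S(627,141),78)
pr("scene","basefront",S(711,364),S(724,134),12)
pr("scene","housefront",S(512,312),S(549,97),68)
```

```text
top label [605.  191.6] [588.4  73.6] len 119.1 yaw -8.00
top midblock [564.8 196.8] [549.8  80.7] len 117.0 yaw -7.38
top baseedge [487.  254.1] [460.1  38.9] len 216.9 yaw -7.12
top houseback [689.9 217.9] [662.9  23.2] len 196.6 yaw -7.89
scene label [602.9 195.1] [589.6  77.3] len 118.6 yaw -6.43
scene midblock [564.4 205.3] [548.1  86.9] len 119.5 yaw -7.82
scene basefront [485.3 259.3] [459.8  41.3] len 219.5 yaw -6.68
scene housefront [640.  232.9] [616.   32.5] len 201.9 yaw -6.85
```

Yaw is about -7.3° and the cassette centre is about (564.4, 198). Next I'll approach from above.

Emit:
carry_out([
  {"tx":40,"ty":-16,"tz":0,"rx":0,"ry":0,"rz":0.02},
  {"tx":40,"ty":-16,"tz":0,"rx":0,"ry":0,"rz":0},
  {"tx":40,"ty":-16,"tz":0,"rx":0,"ry":0,"rz":0},
  {"tx":40,"ty":-16,"tz":0,"rx":0,"ry":0,"rz":0},
  {"tx":5,"ty":-3,"tz":-40,"rx":0,"ry":0,"rz":0},
  {"tx":0,"ty":0,"tz":-40,"rx":0,"ry":0,"rz":0},
  {"tx":0,"ty":0,"tz":-40,"rx":0,"ry":0,"rz":0},
  {"tx":0,"ty":0,"tz":-40,"rx":0,"ry":0,"rz":0},
  {"tx":0,"ty":0,"tz":-30,"rx":0,"ry":0,"rz":0},
  {"tx":0,"ty":0,"tz":0,"rx":0,"ry":0,"rz":0},
  {"tx":0,"ty":0,"tz":0,"rx":0,"ry":0,"rz":0},
], gripper=0)

```text
time: 8.45
tool_pos: [568.4, 196.2, 129.9]
tcp_rot: [-3.142, -0.0, 3.002]
contact_force: [0.2, 0.2, 1.2]
grip_width: 92.0
finger_force: 0.0
```

Emit:
carry_out([
  {"tx":-4,"ty":1.8,"tz":0,"rx":0,"ry":0,"rz":0.012},
  {"tx":0,"ty":0,"tz":-15,"rx":0,"ry":0,"rz":0},
  {"tx":0,"ty":0,"tz":-15,"rx":0,"ry":0,"rz":0},
  {"tx":0,"ty":0,"tz":-15,"rx":0,"ry":0,"rz":0},
  {"tx":0,"ty":0,"tz":-12,"rx":0,"ry":0,"rz":0},
  {"tx":0,"ty":0,"tz":-6,"rx":0,"ry":0,"rz":0},
  {"tx":0,"ty":0,"tz":0,"rx":0,"ry":0,"rz":0},
  {"tx":0,"ty":0,"tz":0,"rx":0,"ry":0,"rz":0},
], gripper=0)

```text
time: 9.25
tool_pos: [564.2, 198.6, 67.4]
tcp_rot: [3.141, 0.001, 3.017]
contact_force: [0.5, -0.1, 0.6]
grip_width: 91.9
finger_force: 0.0
```

```bash
python3 s.py
python3 - <<'E'
from h import *
c=cv2.cvtColor(bot.capture("scene"),cv2.COLOR_RGB2BGR)[175:305,165:295]
cv2.imwrite("pics/s3.png",cv2.resize(c,(590,590),interpolation=cv2.INTER_CUBIC))
E
```

```text
[564.17490919 198.62241849  67.44812736] [3.14107259e+00 1.25523422e-03 3.01678035e+00] [ 0.54762105 -0.084998    0.61791188] [ 0.01439878 -0.00565146 -0.00572379] 91.88908577547838 9.25
```

View pics/s3.png

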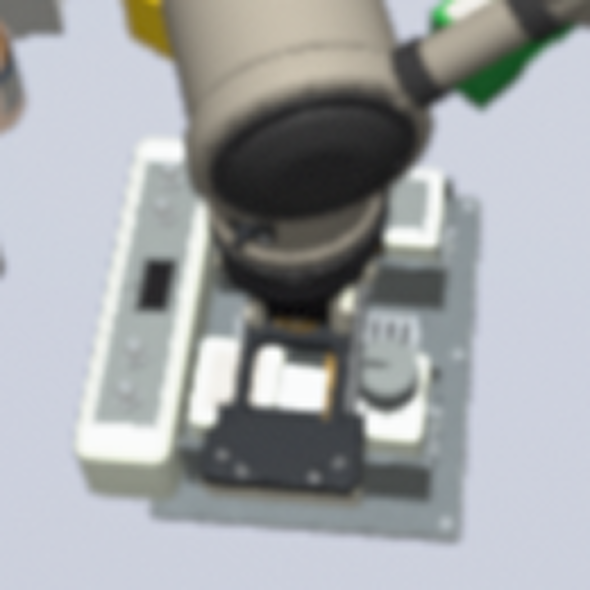

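The open fingers straddle the catches next to the cap and touch nothing. Closing.

Emit:
carry_out([
  {"tx":0,"ty":0,"tz":-1,"rx":0,"ry":0,"rz":0},
  {"tx":0,"ty":0,"tz":0,"rx":0,"ry":0,"rz":0},
  {"tx":0,"ty":0,"tz":0,"rx":0,"ry":0,"rz":0},
  {"tx":0,"ty":0,"tz":0,"rx":0,"ry":0,"rz":0},
  {"tx":0,"ty":0,"tz":0,"rx":0,"ry":0,"rz":0},
  {"tx":0,"ty":0,"tz":0,"rx":0,"ry":0,"rz":0},
  {"tx":0,"ty":0,"tz":0,"rx":0,"ry":0,"rz":0},
  {"tx":0,"ty":0,"tz":0,"rx":0,"ry":0,"rz":0},
  {"tx":0,"ty":0,"tz":0,"rx":0,"ry":0,"rz":0},
  {"tx":0,"ty":0,"tz":0,"rx":0,"ry":0,"rz":0},
], gripper=1)

```text
time: 10.3
tool_pos: [563.9, 198.5, 66.4]
tcp_rot: [3.141, 0.001, 3.017]
contact_force: [-1.4, -1.1, 5.5]
grip_width: 44.6
finger_force: 30.0
```

```bash
python3 s.py
```

```text
[563.88896398 198.45805249  66.41292158] [3.14128112e+00 8.10099213e-04 3.01655785e+00] [-1.43717515 -1.07882501  5.47920627] [-0.10331317  0.26184885 -0.10819407] 44.62033709530879 10.3
```

Both catches are fully pressed: it reads 44.6, and the cap grip also read about 1.4 mm low. Starting a slow lift.

Emit:
carry_out([
  {"tx":0,"ty":0,"tz":1,"rx":0,"ry":0,"rz":0},
  {"tx":0,"ty":0,"tz":2,"rx":0,"ry":0,"rz":0},
  {"tx":0,"ty":0,"tz":3,"rx":0,"ry":0,"rz":0},
  {"tx":0,"ty":0,"tz":3,"rx":0,"ry":0,"rz":0},
  {"tx":0,"ty":0,"tz":3,"rx":0,"ry":0,"rz":0},
])

```text
time: 10.8
tool_pos: [563.6, 198.5, 77.7]
tcp_rot: [-3.142, -0.0, 3.017]
contact_force: [-0.6, 1.0, -2.6]
grip_width: 44.6
finger_force: 30.0
```

```bash
python3 s.py
```

```text
[563.60627393 198.48032437  77.72944894] [-3.14158451e+00 -2.40018313e-04  3.01677308e+00] [-0.63014376  0.97163739 -2.58524697] [0.03552896 0.01544396 0.0168358 ] 44.58633315672555 10.8
```

It carries only its own weight (2.6 N), so it's free of the lips. I'll continue straight up.

Emit:
carry_out([
  {"tx":0,"ty":0,"tz":6,"rx":0,"ry":0,"rz":0},
  {"tx":0,"ty":0,"tz":10,"rx":0,"ry":0,"rz":0},
  {"tx":0,"ty":0,"tz":12,"rx":0,"ry":0,"rz":0},
  {"tx":0,"ty":0,"tz":12,"rx":0,"ry":0,"rz":0},
  {"tx":0,"ty":0,"tz":12,"rx":0,"ry":0,"rz":0},
  {"tx":0,"ty":0,"tz":12,"rx":0,"ry":0,"rz":0},
  {"tx":0,"ty":0,"tz":12,"rx":0,"ry":0,"rz":0},
  {"tx":0,"ty":0,"tz":12,"rx":0,"ry":0,"rz":0},
  {"tx":0,"ty":0,"tz":12,"rx":0,"ry":0,"rz":0},
  {"tx":0,"ty":0,"tz":10,"rx":0,"ry":0,"rz":0},
  {"tx":0,"ty":0,"tz":6,"rx":0,"ry":0,"rz":0},
  {"tx":0,"ty":0,"tz":3,"rx":0,"ry":0,"rz":0},
])

```text
time: 12.0
tool_pos: [563.8, 198.5, 197.3]
tcp_rot: [3.141, 0.001, 3.017]
contact_force: [1.1, -0.7, -2.5]
grip_width: 44.5
finger_force: 30.0
```

Emit:
carry_out([
  {"tx":0,"ty":0,"tz":0,"rx":0,"ry":0,"rz":0},
  {"tx":0,"ty":0,"tz":0,"rx":0,"ry":0,"rz":0},
  {"tx":0,"ty":0,"tz":0,"rx":0,"ry":0,"rz":0},
  {"tx":0,"ty":0,"tz":0,"rx":0,"ry":0,"rz":0},
  {"tx":0,"ty":0,"tz":0,"rx":0,"ry":0,"rz":0},
  {"tx":0,"ty":0,"tz":0,"rx":0,"ry":0,"rz":0},
])

```text
time: 12.6
tool_pos: [563.6, 198.5, 196.5]
tcp_rot: [3.142, -0.0, 3.017]
contact_force: [-0.5, -0.2, -3.4]
grip_width: 44.7
finger_force: 30.0
```

```bash
python3 s.py
python3 - <<'E'
from h import *
c=cv2.cvtColor(bot.capture("scene"),cv2.COLOR_RGB2BGR)[165:315,150:300]
cv2.imwrite("pics/s4.png",cv2.resize(c,(590,590),interpolation=cv2.INTER_CUBIC))
E
```

```text
[563.61027611 198.49801272 196.49594587] [ 3.14156473e+00 -2.39655723e-04  3.01680400e+00] [-0.51423435 -0.17505588 -3.41478429] [ 0.03168009 -0.03059502 -0.0439357 ] 44.67161352020776 12.6
```

View pics/s4.png

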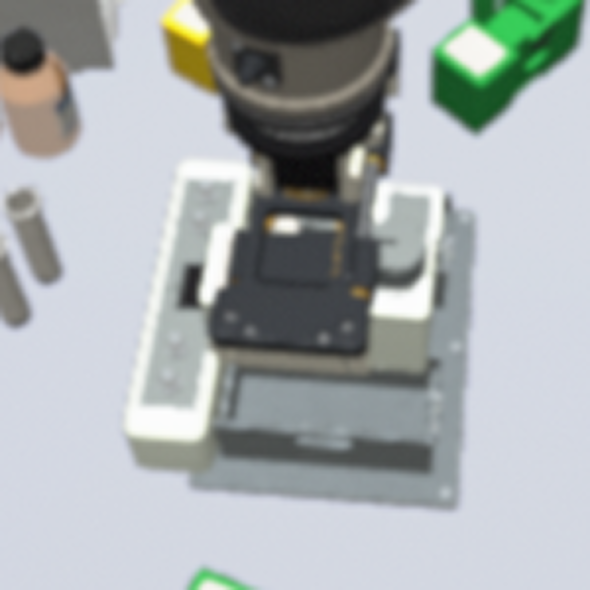

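The capped cassette hangs level and clear above its empty bay, with the catches squeezed and the arm still. Handing in.

```bash
python3 -c "
from plant import bot
print(bot.close_job())"
```

```text
the job is handed in; nothing more can be done
None
```

I screwed the cap shut, unlatched the cassette and lifted it straight up, then handed the job in at about 12.7 s with it held level and still, its underside about 70 mm above the pump housing and both catches squeezed; the shut cap is judged from turn angle and resistance, not seen directly.

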